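# Clear, close and start the key-cutting machine

### The job

Get the key-cutting machine going: first move the blue-handled spanner from the machine's bed into the yellow tray and leave it lying inside, then swing the clear guard fully down over the bed. Only then twist the black start knob clockwise all the way to its stop, hold it there for about half a second and let go, so that it springs back; do not disturb the other things on the bench.

Things in the scene. Friction and masses are not known exactly. Their poses are not given: they have to be found in the camera images.
- machine: Grey key-cutting machine, fixed, 260 (x) x 240 (y) mm. Origin: centre of its underside; its front looks to its -x. The flat bed, 50 high, runs from x = -130 to +20; two vice jaws (up to 92 high) and a small cutter stand behind it at x = +27 to +62; the motor housing (x = +74 to +130) is 105 high at most.
- guard (a joint): Hinge of the machine's clear guard, rad: 0 = fully down, level over the bed; grows as it opens up and back; stop at 1.6. It starts open, near upright (1.35 to 1.55), and the stiff hinge stays where left (3 N at the edge moves it). The guard: a plate 150 from hinge to free edge, 200 wide, 5 thick, with 15 mm skirts on its underside, which faces the robot when open.
- guard_hinge (a point): Middle of the guard's hinge line, fixed to the machine at x = +70, height 100; the hinge axis is the machine's y. The lowered guard lies from here 150 towards the machine's -x, its top face 105 above the bench.
- guard_edge (a point): Middle of the guard's free edge, 150 from the hinge line; moves with the guard. A red strip, 16 wide and 7 thick, runs along this edge.
- spanner: Loose vice spanner, 160 long, 0.1 to 0.2 kg, lying flat on the bed, roughly across it. Origin: on its underside, at mid-length; x runs along it, from handle to head. Blue handle x = -80 to +20, 24 wide, 20 high; steel shank 12 wide, 10 high; steel head x = +58 to +80, 30 wide, 12 high. It balances at about x = -15.
- tray: Yellow open tray, fixed, 240 (x) x 140 (y) mm, 30 high, walls and floor 4 thick. Origin: centre of its underside. It stands to the left or right of the machine.
- switch_box: Grey switch box, fixed, 130 x 130 x 70 high, on the other side of the machine from the tray, with the start knob upright in the middle of its top. Origin: centre of its underside.
- start_knob (a joint): Start knob, rad: 0 = at rest, growing clockwise as seen from above to the stop at 1.2. A spring turns it back to 0 when let go (0.05 N m at rest, 0.16 N m at the stop).
- knob_grip (a point): Grip point on the knob's upright axis, 106 above the bench, 15 below the knob's top; turns with the knob. The black bar grip, 64 long along this point's x and 16 thick along its y, spans heights 83 to 121 and stands on a disc of diameter 66. A white mark on top shows its -x end.
- tape_roll: Bystander, to be left alone: roll of masking tape lying flat, outer diameter 100, 24 high mm. Origin: centre of its underside.
- padlock: Bystander, to be left alone: brass padlock lying flat, about 90 x 56 x 24 mm. Origin: centre of its underside.
- blank_box: Bystander, to be left alone: red carton of key blanks, 100 x 130 x 60 high mm. Origin: centre of its underside.
- oil_bottle: Bystander, to be left alone: white bottle with red cap and blue label, diameter 52, 130 high mm. Origin: centre of its underside.
- mug: Bystander, to be left alone: blue mug, diameter 80, 90 high mm. Origin: centre of its underside.
- screw_jar: Bystander, to be left alone: clear jar with steel lid, diameter 68, 80 high mm. Origin: centre of its underside.
Things that resemble listed ones, but are neither listed nor needed, are in the scene too. There is more than one size of the spanner; the job needs the largest.

How it is judged (in metres and radians):
On the way, in this order (a step that is already met when the one before it is completed fails the run):
1. the spanner lies in the tray, let go (x of spanner in the frame of tray between -0.09 and 0.09 m and y of spanner in the frame of tray between -0.055 and 0.055 m and z of spanner in the frame of tray below 0.02 m and linear speed of spanner below 0.03 m/s and contact force between the fingers and spanner below 0.2 N), for 0.2 s.
2. the guard is fully down (value of joint guard below 0.06 rad), for 0.2 s.
3. the start knob is held at its stop (value of joint start_knob above 1.12 rad), for 0.3 s.
4. the knob is let go and has sprung back to rest (value of joint start_knob below 0.06 rad and contact force between the fingers and start_knob below 0.2 N), for 0.2 s.
At the end, for the whole second after the job is handed in: The spanner lies at rest inside the tray (its origin within 90 mm along and 55 mm across of the tray's centre, under 20 mm high), the guard is down (below 0.06 rad), the knob is back at rest (below 0.06 rad), and nothing is held (all of step 1 and all of step 4 and value of joint guard below 0.06 rad); the robot touches nothing.
It fails at once if the start knob is turned (beyond 0.3 rad) while the guard is open (above 0.1 rad) (value of joint start_knob above 0.3 rad and value of joint guard above 0.1 rad).
It fails at once if another thing on the bench is moved by more than 30 mm (distance of any of tape_roll, padlock, blank_box, oil_bottle, mug, screw_jar from where it was at the start of the episode above 0.03 m).
It also fails if it takes over 72 s, if anything falls off the work surface, if the arm or the gripper's body presses on something with over 40 N, if the wrist force passes 120 N, or if a joint passes its speed limit or range.

### The arm

A 6-joint arm with a two-finger parallel gripper is mounted at the origin on the work surface. World frame = base frame: x ahead of the robot, y to its left, z up, the work surface at z = 0. Lengths are in m, angles in degrees, forces in N, time in s.
With the tool pointing down it reaches from about 0.25 to 0.725 m from the base axis. Payload 9.7 kg.
Tool frame: the origin (TCP) lies between the finger pads; the fingertips stand 19 mm ahead of it and the grasp point (between the pads) is the TCP; z points along the fingers, y is the line along which they close (so a half turn about z gives the same grasp; the last joint's range is limited). The gripper opens to 85 mm and grips with 20 to 120 N. Pads are 22 mm wide; open, the fingers measure 114 mm over their backs; the gripper's body (76 mm by 85 mm) begins 54 mm behind the grasp point. The pads swing forward as they close: fully open they stand 13 mm farther back than shut.
Start: joints at [73.453, 4.979, 10.078, 95.1, 0, 90], TCP at [0.157, 0.527, 0.25] pointing down, gripper open.
Joint ranges: [-179.16, 179.16], [-48.56, 103.87], [-65.8, 70.77], [-126.05, 130.52], [-82.76, 87.17], [-180, 180]. Speed limits (degrees/s): [127.2, 127.2, 147.25, 180, 180, 180].

### API

Orientations are given as [roll, pitch, yaw] about the fixed x, y, z axes, in that order (R = Rz(yaw) Ry(pitch) Rx(roll)).
In Python, from workcell import bot gives the robot as it stands. The module is installed in compiled form; this text tells all that it offers.
- The arm moves only by the shell command python3 -m crank 'ROWS' [OPENING] [FORCE]. ROWS is JSON, a list that holds one entry, the list of rows, each a list of 6 numbers: the shift along the world's x, y, z as a fraction of full scale, then the turn, a rotation vector about the world's x, y, z as a fraction of full scale. In form: [[[x, y, z, wx, wy, wz], ...]]. A call has 1 to 20 rows; each row shifts and turns the commanded pose from where the row before left it; what a row does not reach is not made up. Full scale, the value 1, is 20 mm for a shift and 0.12 rad for a turn. A row lasts 1/12 s, in which the tool goes at most 41.7 mm and 7.16 degrees, less where a joint would pass 70% of its speed; a pose out of reach is approached as far as the arm can. A call with a number of a shift or a turn outside -1 to 1 is refused whole. A call with a gripper value outside its range is refused whole. OPENING is the opening, from 0 (shut) to 1 (fully open), set as the call begins (- or left out, the last holds). The fingers move at their own pace and stop on an object; FORCE is the grip in N (left out, the last holds). Time passes only in rows, so rows that do not move let the fingers close. It gives the time, the measured TCP pose, the force, the opening and the grip force at its end, in the units of the state.
- bot.get_obs(): the state, without advancing time (a new reading comes with each control period).
- bot.camera(name): name is "scene" or "top"; returns the picture (480x640x3 uint8, red, green, blue); there is no depth.
- bot.camera_model(name): a dict with "vertical_fov" (degrees; the focal length in pixels is half the picture's height over the tangent of half this angle, whatever the lens; pixels are square), "cx", "cy" (the principal point, pixels), "R" (3x3) and "t" (3): a world point X has camera coordinates R X + t. Camera axes: x right, y down, z forward; pixel columns grow to the right and rows downward; lengths in m; the calibration is good to about 2 mm. A picture is of the moment at which its call begins. camera_model takes no time and is no camera call.
- bot.job_done(): hands the job in; it is judged then, once.
The state is a dict: "time": time; "q": joint angles; "qd": joint speeds; "joint_efforts": joint torques, N m; "ee_pos": TCP position; "tcp_rot": TCP orientation; "wrist_force": force on the tool from outside, world axes, zero at the start; "torque": the same for the moment, N m; "opening": finger opening in m; "grasp_force": force on a finger pad.
Only numpy, scipy, OpenCV 4.12 (cv2) and the standard library are available. Lean on these libraries where they do the work, as an engineer would, in place of code of your own. Each camera call takes 0.05 s, during which the arm holds its last target. There are 200 camera calls.

## Working session

There is one attempt and no reset: what is moved stays moved. The work goes in short steps, Python scripts to look and compute and a shell command to move; the robot and the scene stay as the last step left them, time stands still between calls to the robot, and variables do not carry over. Pictures are saved under pics/ and viewed, at most 10 in all, crops included, and the job is handed in when it is done.

```bash
mkdir -p pics
python3 - <<'E'
from workcell import bot
import cv2
print(bot.get_obs())
for n in("scene","top"):
    im=bot.camera(n); cv2.imwrite(f"pics/{n}0.png",im[:,:,::-1]); print(n,bot.camera_model(n))
E
```

```text
{'time': 0.0, 'q': array([ 7.34540634e+01,  5.01332554e+00,  1.00334999e+01,  9.50993926e+01,
       -6.30962608e-04,  9.00006702e+01]), 'qd': array([ 0.01866893, -0.02735074,  0.05943962, -0.01893159,  0.06387339,
       -0.00239506]), 'joint_efforts': array([-1.08900284e-03, -5.20381200e+01,  4.64808512e+01,  1.59188057e-02,
       -4.18628656e-05,  4.35396018e-06]), 'ee_pos': array([0.15657563, 0.52702814, 0.24955315]), 'tcp_rot': array([-1.79920782e+02,  6.31888601e-04,  1.63453394e+02]), 'wrist_force': array([-0.26452243,  0.54965336,  0.90505584]), 'torque': array([ 0.06961666, -0.02508019,  0.01892569]), 'grasp_force': 0.0, 'opening': 0.08506455642202988}
scene {'vertical_fov': 51.245682729560876, 'cx': 322.5102121810142, 'cy': 241.20960230457746, 'R': array([[ 0.51580281,  0.85641597, -0.02234176],
       [ 0.5119178 , -0.32901938, -0.79352783],
       [-0.68694078,  0.39786674, -0.6081237 ]]), 't': array([-0.25051613, -0.14481803,  1.87850943])}
top {'vertical_fov': 57.73059797405463, 'cx': 311.62850229702667, 'cy': 246.56746668761184, 'R': array([[ 0.02491102, -0.99917793,  0.03198289],
       [-0.98970119, -0.02916074, -0.14014706],
       [ 0.14096449, -0.0281623 , -0.98961401]]), 't': array([-0.00469249,  0.47635595,  1.08807978])}
```

View pics/scene0.png

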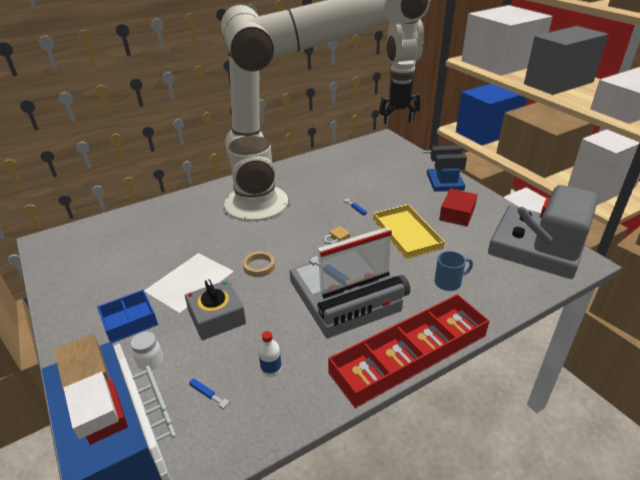

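View pics/top0.png

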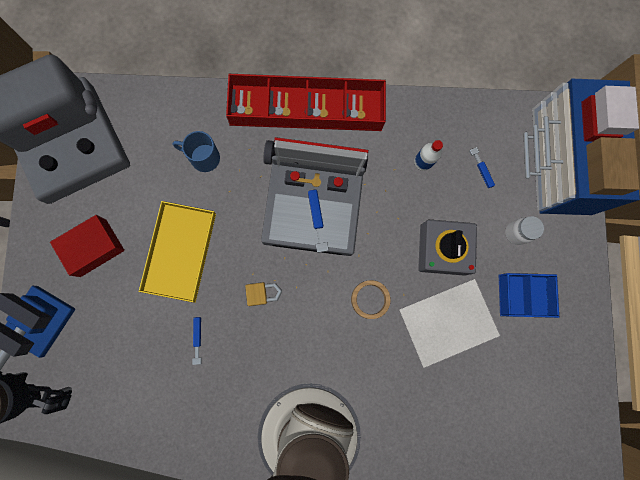

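The top view shows the spanner on the bed, with its handle at about (313,192)–(318,228) and its head at (322,247). The tray is at (177,251), the knob at (454,245) and the red guard strip at (275,140)–(367,152). The two smaller spanners lie at (197,340) and (484,168). I'll measure these next.

```bash
cat > h.py <<'E'
import numpy as np, cv2
from workcell import bot
def cam(n):
    m=bot.camera_model(n); f=240/np.tan(np.radians(m["vertical_fov"]/2)); return m,f
def ray(n,u,v):
    m,f=cam(n); R=np.array(m["R"]);c=-R.T@np.array(m["t"]); return c,R.T@np.array([(u-m["cx"])/f,(v-m["cy"])/f,1])
def plane(n,uv,z):
    c,d=ray(n,*uv); return c+d*(z-c[2])/d[2]
def tri(a,b):  # scene px, top px
    c1,d1=ray("scene",*a);c2,d2=ray("top",*b)
    s=np.linalg.lstsq(np.c_[d1,-d2],c2-c1,rcond=None)[0]
    p,q=c1+d1*s[0],c2+d2*s[1]; return (p+q)/2,np.linalg.norm(p-q)
def proj(n,X):
    m,f=cam(n);p=np.array(m["R"])@X+m["t"];return f*p[:2]/p[2]+[m["cx"],m["cy"]]
def mask(hsv,lo,hi,box):
    k=cv2.inRange(hsv,np.array(lo),np.array(hi));o=np.zeros_like(k);x0,y0,x1,y1=box;o[y0:y1,x0:x1]=k[y0:y1,x0:x1];return o
def rect(k):
    c=max(cv2.findContours(k,0,1)[0],key=cv2.contourArea);return cv2.minAreaRect(c),c
E
python3 - <<'E'
from h import *
np.set_printoptions(precision=4,suppress=True)
t=cv2.imread("pics/top0.png");hs=cv2.cvtColor(t,cv2.COLOR_BGR2HSV)
def corners(k,z,nm):
    r,c=rect(k);b=cv2.boxPoints(r);P=np.array([plane("top",p,z) for p in b])[:,:2]
    e=P-np.roll(P,1,0);print(nm,b.round().tolist(),"ctr",P.mean(0),"sides",np.linalg.norm(e,axis=1)[:2],"ang",np.degrees(np.arctan2(e[:,1],e[:,0]))[:2]);return P
corners(mask(hs,(20,100,80),(35,255,255),(130,190,225,310)),.03,"tray")
corners(mask(hs,(105,120,60),(125,255,255),(295,180,335,240)),.07,"handle")
corners(mask(hs,(0,120,80),(6,255,255),(260,132,375,160)),.25,"strip")
corners(mask(hs,(15,120,80),(30,255,255),(425,220,480,270)),.083,"disc?")
corners(mask(hs,(0,0,0),(180,255,45),(430,222,475,268)),.121,"knob")
print("bed front corners",plane("top",(263,243),.05),plane("top",(352,254),.05))
print("head",plane("top",(322,247),.062))
a=cv2.resize(t[130:260,255:380],None,fx=4,fy=4,interpolation=2);b=cv2.resize(t[215:280,415:480],None,fx=4,fy=4,interpolation=2)
b=cv2.copyMakeBorder(b,0,a.shape[0]-b.shape[0],0,0,0);cv2.imwrite("pics/c1.png",np.hstack([a,b]))
s=cv2.imread("pics/scene0.png")
cv2.imwrite("pics/c2.png",np.hstack([cv2.resize(s[225:345,285:415],None,fx=4,fy=4,interpolation=2),cv2.resize(cv2.copyMakeBorder(s[270:335,180:245],0,55,0,0,0),None,fx=4,fy=4,interpolation=2)]))
E
```

```text
tray [[138.0, 291.0], [160.0, 198.0], [216.0, 211.0], [195.0, 304.0]] ctr [0.4565 0.3515] sides [0.1461 0.2435] ang [78.4916 -8.5025]
handle [[307.0, 191.0], [316.0, 189.0], [323.0, 227.0], [314.0, 228.0]] ctr [0.5685 0.0029] sides [0.0987 0.0235] ang [ 11.3718 -77.6742]
strip [[274.0, 139.0], [274.0, 137.0], [367.0, 149.0], [367.0, 152.0]] ctr [0.6675 0.0004] sides [0.2015 0.0059] ang [84.0699 -5.2442]
disc? [[429.0, 252.0], [445.0, 224.0], [474.0, 241.0], [458.0, 268.0]] ctr [ 0.481  -0.3381] sides [0.0814 0.0811] ang [ 61.3375 -29.8972]
knob [[437.0, 236.0], [461.0, 229.0], [468.0, 254.0], [444.0, 261.0]] ctr [ 0.4781 -0.3272] sides [0.0629 0.0634] ang [ 14.4555 -73.1386]
bed front corners [0.4795 0.1321 0.05  ] [ 0.4579 -0.0943  0.05  ]
head [ 0.4719 -0.017   0.062 ]
```

View pics/c1.png

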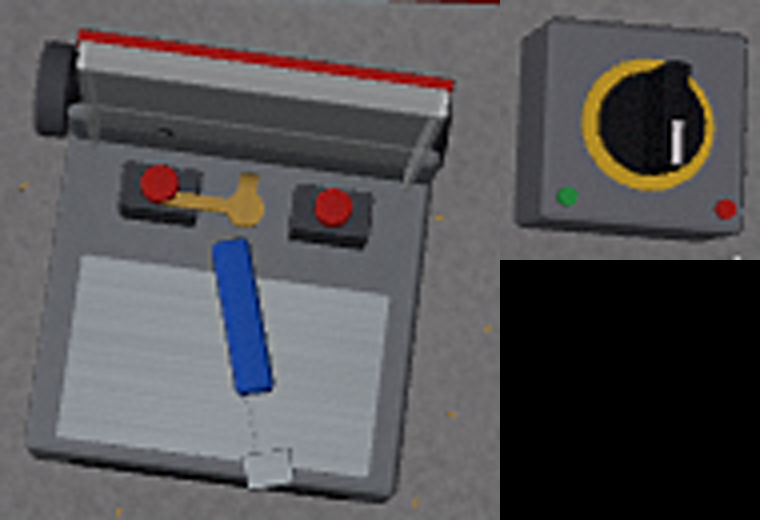

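View pics/c2.png

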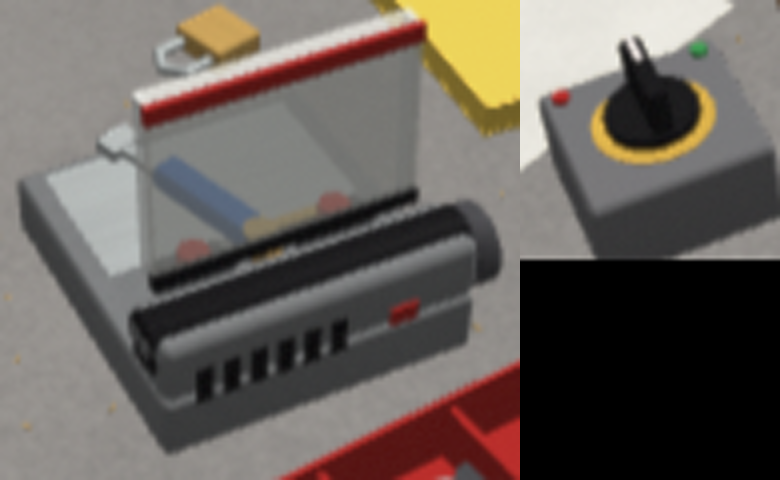

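The crops show the guard upright and the knob bar pointing roughly along world x, with the white mark on its near end at about (459,250). I'll refine the knob, strip and hinge positions.

Run:
```python
from h import *
np.set_printoptions(precision=4,suppress=True)
t=cv2.imread("pics/top0.png");hs=cv2.cvtColor(t,cv2.COLOR_BGR2HSV)
k=mask(hs,(0,0,150),(180,60,255),(452,235,468,262));r,c=rect(k);print("mark",r)
b=cv2.boxPoints(r);m=sorted([(b[i]+b[(i+1)%4])/2 for i in range(4)],key=lambda p:p[1])
print("mark ends",plane("top",m[0],.121),plane("top",m[3],.121))
ring=mask(hs,(15,120,80),(30,255,255),(425,220,480,270))
e=cv2.fitEllipse(cv2.convexHull(np.vstack(cv2.findContours(ring,0,1)[0])));print("ring",e,plane("top",e[0],.07))
s=cv2.imread("pics/scene0.png");h2=cv2.cvtColor(s,cv2.COLOR_BGR2HSV)
rs=mask(h2,(15,120,80),(30,255,255),(195,275,235,320));e2=cv2.fitEllipse(cv2.convexHull(np.vstack(cv2.findContours(rs,0,1)[0])));print("ring tri",tri(e2[0],e[0]))
print("box top corners",[plane("top",p,.07)[:2] for p in((428,220),(476,224),(475,274),(421,271))])
print("strip +y",tri((391,233),(275,139)),"-y",tri((320.7,254),(368,151)))
k=mask(hs,(0,120,80),(6,255,255),(290,165,350,195));n,_,_,ct=cv2.connectedComponentsWithStats(k);print("jaw caps",[(p,plane("top",p,.09)) for p in ct[1:]])
# handle: scene cross-check
for X in [(.5685,.0029,.07),(.472,-.017,.062)]: print(proj("scene",np.array(X)))
for n,p,z in [("mug",(200,150),.09),("padlock",(256,294),.024),("tape",(371,299),.024),("bottle",(432,149),.13),("jar",(526,229),.08)]: print(n,plane("top",p,z))
```

```text
mark ((458.5, 250.0), (10.0, 1.0), 90.0)
mark ends [ 0.4781 -0.3418  0.121 ] [ 0.4538 -0.3413  0.121 ]
ring ((451.44097900390625, 245.7812957763672), (32.09357452392578, 33.615909576416016), 133.79351806640625) [ 0.4835 -0.3428  0.07  ]
ring tri (array([ 0.4829, -0.3445,  0.0696]), np.float64(0.003254836889145896))
box top corners [array([ 0.5478, -0.2841]), array([ 0.5413, -0.4071]), array([ 0.4139, -0.4009]), array([ 0.4177, -0.2649])]
strip +y (array([0.679 , 0.0989, 0.2417]), np.float64(0.0009492417674752007)) -y (array([ 0.6583, -0.1026,  0.2449]), np.float64(0.00038636997409972646))
jaw caps [(array([294.1905, 175.1111]), array([0.6474, 0.058 , 0.09  ])), (array([337.9403, 181.1791]), array([ 0.6355, -0.0519,  0.09  ]))]
[337.6056 272.2413]
[314.8867 258.8427]
mug [0.7041 0.2954 0.09  ]
padlock [0.3514 0.1467 0.024 ]
tape [ 0.3463 -0.1478  0.024 ]
bottle [ 0.7129 -0.2782  0.13  ]
jar [ 0.5304 -0.5303  0.08  ]
```

```bash
python3 -m crank '[[[1,-1,0,0,0,0.5],[1,-1,0,0,0,0.5],[1,-1,0,0,0,0.5],[1,-1,0,0,0,0.5],[1,-1,0,0,0,0.5],[1,-1,0,0,0,0.5],[1,-1,0,0,0,0.5],[1,-1,0,0,0,0.5],[1,-1,0,0,0,0],[1,-1,0,0,0,0],[1,-1,0,0,0,0],[1,-1,0,0,0,0],[1,-1,0,0,0,0],[1,-1,0,0,0,0],[1,-1,0,0,0,0],[1,-1,0,0,0,0],[1,-1,0,0,0,0],[1,-1,0,0,0,0]]]' 0.7; python3 -c "
from workcell import bot;print(bot.get_obs()['q'])"
```

```text
time: 1.6
ee_pos: [0.5174, 0.166, 0.2499]
tcp_rot: [-180.0, -0.0, -169.1]
wrist_force: [0.4, 0.2, 0.2]
opening: 0.0595
grasp_force: 0.0
[1.77859158e+01 4.08300908e+00 9.08570022e+00 9.50353790e+01
 1.82915424e-03 6.83686067e+00]
```

```bash
python3 -m crank '[[[0.18,-0.93,0,0,0,0],[0.18,-0.93,0,0,0,0],[0.18,-0.93,0,0,0,0],[0.18,-0.93,0,0,0,0],[0.18,-0.93,0,0,0,0],[0.18,-0.93,0,0,0,0],[0.18,-0.93,0,0,0,0],[0.18,-0.93,0,0,0,0],[0.18,-0.93,0,0,0,0],[0,0,-1,0,0,0],[0,0,-1,0,0,0],[0,0,-1,0,0,0],[0,0,-1,0,0,0],[0,0,-1,0,0,0],[0,0,-1,0,0,0],[0,0,0,0,0,0],[0,0,0,0,0,0]]]'
python3 - <<'E'
from h import *
ims=[bot.camera(n)[:,:,::-1] for n in("scene","top")]
cv2.imwrite("pics/g.png",np.hstack([cv2.resize(ims[0][200:340,270:410],(400,400)),cv2.resize(ims[1][130:270,245:385],(400,400))]))
E
```

```text
time: 3.02
ee_pos: [0.5483, -0.0002, 0.1295]
tcp_rot: [180.0, -0.1, -169.0]
wrist_force: [0.4, 0.4, 0.1]
opening: 0.0596
grasp_force: 0.0
```

View pics/g.png

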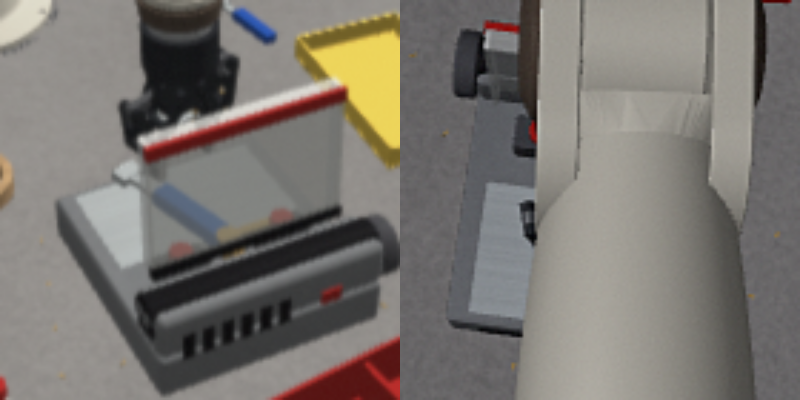

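The fingers are straddling the handle in front of the guard (scene crop, about (180,130)) and clear of the plate, so I'll descend and close.

```bash
python3 -m crank '[[[0,0,-0.6,0,0,0],[0,0,-0.6,0,0,0],[0,0,-0.6,0,0,0],[0,0,-0.6,0,0,0],[0,0,-0.45,0,0,0],[0,0,0,0,0,0],[0,0,0,0,0,0]]]' && python3 -m crank '[[[0,0,0,0,0,0],[0,0,0,0,0,0],[0,0,0,0,0,0],[0,0,0,0,0,0],[0,0,0,0,0,0],[0,0,0,0,0,0],[0,0,0,0,0,0],[0,0,0,0,0,0]]]' 0 50; python3 -m crank '[[[0,0,0.5,0,0,0],[0,0,0.5,0,0,0],[0,0,0.5,0,0,0],[0,0,0.5,0,0,0],[0,0,0,0,0,0],[0,0,0,0,0,0]]]'
```

```text
time: 3.7
ee_pos: [0.5486, -0.0002, 0.0725]
tcp_rot: [180.0, -0.1, -169.0]
wrist_force: [0.8, -0.6, 0.4]
opening: 0.0597
grasp_force: 0.0
time: 4.37
ee_pos: [0.5495, -0.0002, 0.0742]
tcp_rot: [-180.0, 0.1, -169.0]
wrist_force: [0.5, -0.0, 6.4]
opening: 0.0228
grasp_force: 49.9
time: 4.87
ee_pos: [0.5495, -0.0002, 0.1142]
tcp_rot: [-180.0, 0.1, -169.0]
wrist_force: [0.1, 0.2, -1.7]
opening: 0.0225
grasp_force: 49.2
```

```bash
python3 -m crank '[[[-0.6,0,0.8,0,0,0],[-0.6,0,0.8,0,0,0],[-0.6,0,0.8,0,0,0],[-0.6,0,0.8,0,0,0],[-0.6,0,0,0,0,0],[-0.6,0,0,0,0,0]]]' ; python3 -m crank '[[[0,0.972,0,0,0,-0.173],[0,0.972,0,0,0,-0.173],[0,0.972,0,0,0,-0.173],[0,0.972,0,0,0,-0.173],[0,0.972,0,0,0,-0.173],[0,0.972,0,0,0,-0.173],[0,0.972,0,0,0,-0.173],[0,0.972,0,0,0,-0.173],[0,0.972,0,0,0,-0.173],[0,0.972,0,0,0,-0.173],[0,0.972,0,0,0,-0.173],[0,0.972,0,0,0,-0.173],[0,0.972,0,0,0,-0.173],[0,0.972,0,0,0,-0.173],[0,0.972,0,0,0,-0.173],[0,0.972,0,0,0,-0.173],[0,0.972,0,0,0,-0.173],[0,0.972,0,0,0,-0.173],[0,0,0,0,0,0],[0,0,0,0,0,0]]]'
python3 - <<'E'
from h import *
ims=[bot.camera(n)[:,:,::-1] for n in("scene","top")]
cv2.imwrite("pics/p.png",np.hstack([cv2.resize(ims[0][130:280,330:480],(400,400)),cv2.resize(ims[1][180:330,110:260],(400,400))]))
E
```

```text
time: 5.37
ee_pos: [0.4768, -0.0002, 0.1778]
tcp_rot: [-180.0, 0.1, -169.0]
wrist_force: [-0.2, -0.2, -1.8]
opening: 0.0227
grasp_force: 49.2
time: 7.03
ee_pos: [0.4766, 0.3501, 0.1763]
tcp_rot: [-179.9, -0.1, 169.6]
wrist_force: [0.6, -0.5, -1.4]
opening: 0.0231
grasp_force: 49.4
```

View pics/p.png

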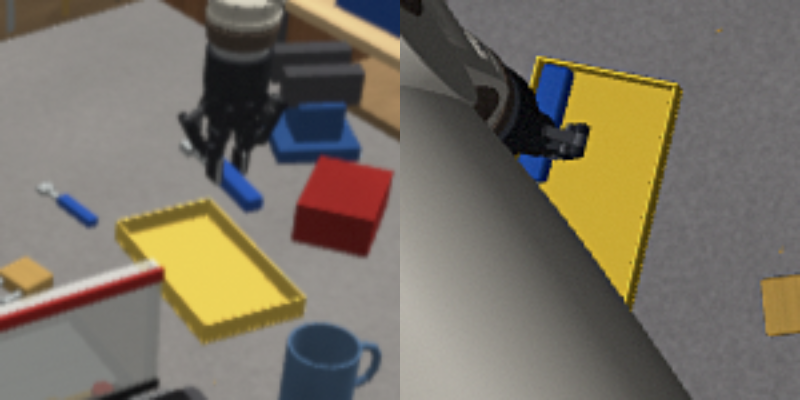

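The spanner is held parallel to the tray and above it; the offset in the top view is height parallax. Lowering it now.

```bash
python3 -m crank '[[[-0.5,0,-0.8,0,0,0],[0,0,-0.8,0,0,0],[0,0,-0.8,0,0,0],[0,0,-0.8,0,0,0],[0,0,-0.8,0,0,0],[0,0,-0.8,0,0,0],[0,0,-0.8,0,0,0],[0,0,-0.8,0,0,0],[0,0,-0.6,0,0,0],[0,0,-0.1,0,0,0],[0,0,-0.1,0,0,0],[0,0,-0.1,0,0,0],[0,0,0,0,0,0],[0,0,0,0,0,0]]]'
```

```text
time: 8.3
ee_pos: [0.4674, 0.35, 0.0321]
tcp_rot: [180.0, 0.0, 169.5]
wrist_force: [-0.4, 0.1, -1.7]
opening: 0.0231
grasp_force: 49.4
```

```bash
python3 -m crank '[[[0,0,-0.1,0,0,0],[0,0,-0.1,0,0,0],[0,0,0,0,0,0]]]'; python3 -m crank '[[[0,0,0,0,0,0],[0,0,0,0,0,0],[0,0,0,0,0,0],[0,0,0,0,0,0],[0,0,0,0,0,0]]]' 0.55;  python3 -m crank '[[[0,0,0.5,0,0,0],[0,0,1,0,0,0],[0,0,1,0,0,0],[0,0,1,0,0,0],[0,0,1,0,0,0],[0,0,1,0,0,0],[0,0,1,0,0,0],[0,0,1,0,0,0],[0,-1,1,0,0,0],[0,-1,1,0,0,0],[0,-1,1,0,0,0],[0,-1,0,0,0,0],[0,-1,0,0,0,0],[0,-1,0,0,0,0],[0,-1,0,0,0,0],[0,-1,0,0,0,0],[0,-1,0,0,0,0],[0,-1,0,0,0,0]]]'
python3 - <<'E'
from h import *
np.set_printoptions(precision=4,suppress=True)
ims=[bot.camera(n)[:,:,::-1] for n in("scene","top")]
cv2.imwrite("pics/r.png",np.hstack([cv2.resize(ims[0][130:280,330:480],(400,400)),cv2.resize(ims[1][180:330,110:260],(400,400))]))
hs=cv2.cvtColor(np.ascontiguousarray(ims[1]),cv2.COLOR_BGR2HSV)
try:
    r,c=rect(mask(hs,(105,120,60),(125,255,255),(140,200,215,300)));print(r,plane("top",r[0],.024))
except Exception as e: print(e)
E
```

```text
time: 8.55
ee_pos: [0.4674, 0.35, 0.0283]
tcp_rot: [179.9, 0.1, 169.5]
wrist_force: [-0.5, -0.8, 5.7]
opening: 0.0224
grasp_force: 50.2
time: 8.97
ee_pos: [0.467, 0.3497, 0.0272]
tcp_rot: [-180.0, -0.0, 169.5]
wrist_force: [-0.5, -0.2, -0.1]
opening: 0.0472
grasp_force: 0.0
time: 10.47
ee_pos: [0.4668, 0.1488, 0.2382]
tcp_rot: [180.0, 0.0, 169.5]
wrist_force: [1.6, 0.1, 0.3]
opening: 0.0468
grasp_force: 0.0
((174.180419921875, 254.0309295654297), (12.996430397033691, 5.584404468536377), 66.03751373291016) [0.4479 0.3603 0.024 ]
```

View pics/r.png

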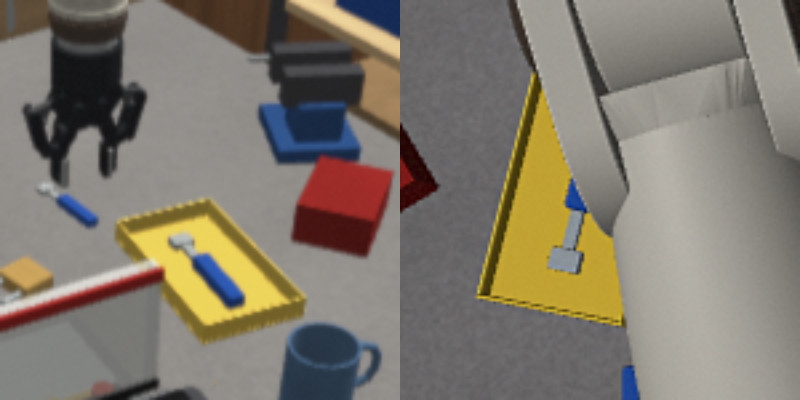

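The spanner lies in the tray, well inside the walls (scene crop (205,268)). Next I'll take the closed fingers over and behind the guard.

```bash
python3 -m crank '[[[0,-1,1,0,0,0.6],[0,-1,1,0,0,0],[0,-1,1,0,0,0],[0,-1,0.4,0,0,0],[1,-1,0,0,0,0],[1,-1,0,0,0,0],[1,-1,0,0,0,0],[1,-0.4,0,0,0,0],[1,0,0,0,0,0],[1,0,0,0,0,0],[1,0,0,0,0,0],[1,0,0,0,0,0],[1,0,0,0,0,0],[1,0,0,0,0,0],[1,0,0,0,0,0],[1,0,0,0,0,0],[0.3,0,0,0,0,0],[0,0,0,0,0,0],[0,0,0,0,0,0]]]' 0
python3 - <<'E'
from h import *
im=bot.camera("scene")[:,:,::-1]
cv2.imwrite("pics/b.png",cv2.resize(im[180:340,270:430],(560,560)))
print(bot.get_obs()["q"])
E
```

```text
time: 12.15
ee_pos: [0.7132, 0.0024, 0.3048]
tcp_rot: [180.0, -0.0, 173.7]
wrist_force: [0.0, 0.6, 1.0]
opening: -0.0002
grasp_force: 0.0
[1.79109529e-01 3.42470141e+01 5.38922092e+01 1.09654503e+02
 6.64797232e-03 6.49183673e+00]
```

View pics/b.png

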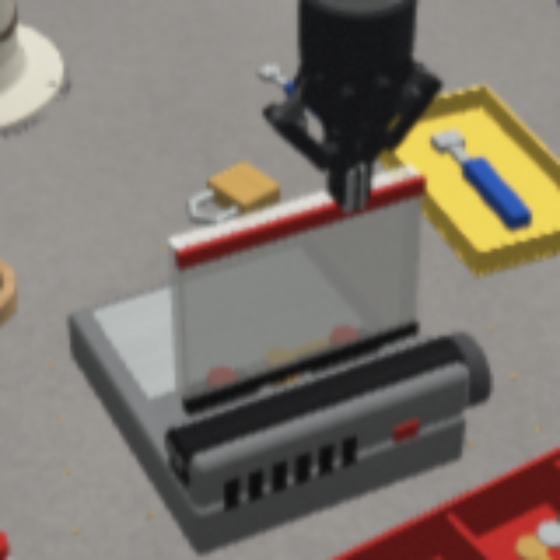

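The fingers hang behind the strip, at about (355,190) in the crop. I'll lower them and then pull.

```bash
python3 -m crank '[[[0,0,-0.8,0,0,0],[0,0,-0.8,0,0,0],[0,0,-0.8,0,0,0],[0,0,-0.8,0,0,0],[0,0,0,0,0,0],[0,0,0,0,0,0]]]'; python3 -m crank '[[[-0.5,0,0,0,0,0],[-0.5,0,0,0,0,0],[-0.5,0,0,0,0,0],[-0.5,0,0,0,0,0],[-0.5,0,0,0,0,0]]]'
```

```text
time: 12.7
ee_pos: [0.712, 0.0019, 0.2419]
tcp_rot: [-180.0, -0.0, 173.7]
wrist_force: [0.4, -0.9, 1.5]
opening: -0.0
grasp_force: 0.0
time: 13.12
ee_pos: [0.663, 0.002, 0.2435]
tcp_rot: [180.0, 0.2, 173.7]
wrist_force: [2.6, 0.8, -1.2]
opening: 0.0003
grasp_force: 1.2
```

```bash
python3 -m crank '[[[-0.43,0,-0.15,0,0,0],[-0.43,0,-0.15,0,0,0],[-0.43,0,-0.15,0,0,0],[-0.43,0,-0.15,0,0,0],[-0.43,0,-0.15,0,0,0],[-0.42,0,-0.35,0,0,0],[-0.42,0,-0.35,0,0,0],[-0.42,0,-0.35,0,0,0],[-0.42,0,-0.35,0,0,0]]]'; python3 -m crank '[[[-0.27,0,-0.48,0,0,0],[-0.27,0,-0.48,0,0,0],[-0.27,0,-0.48,0,0,0],[-0.27,0,-0.48,0,0,0],[0,0,0,0,0,0]]]'
```

```text
time: 13.87
ee_pos: [0.5867, 0.0019, 0.2007]
tcp_rot: [180.0, 0.2, 173.7]
wrist_force: [1.2, 1.5, 1.3]
opening: 0.0001
grasp_force: 0.8
time: 14.28
ee_pos: [0.5642, 0.0018, 0.1605]
tcp_rot: [180.0, 0.0, 173.7]
wrist_force: [-0.4, 0.7, 0.1]
opening: -0.0001
grasp_force: 0.0
```

```bash
python3 -m crank '[[[-0.05,0,-0.3,0,0,0],[-0.05,0,-0.3,0,0,0],[-0.05,0,-0.3,0,0,0],[-0.05,0,-0.3,0,0,0],[-0.05,0,-0.3,0,0,0],[0,0,-0.1,0,0,0]]]'; python3 -m crank '[[[0,0,-0.1,0,0,0],[0,0,-0.1,0,0,0],[0,0,0,0,0,0]]]'
```

```text
time: 14.78
ee_pos: [0.5595, 0.0017, 0.1267]
tcp_rot: [-180.0, -0.1, 173.7]
wrist_force: [0.6, 1.2, 0.6]
opening: -0.0
grasp_force: 0.5
time: 15.03
ee_pos: [0.5598, 0.0017, 0.1241]
tcp_rot: [-180.0, 0.0, 173.7]
wrist_force: [1.0, -0.0, -0.4]
opening: 0.0003
grasp_force: 0.0
```

```bash
python3 -m crank '[[[0,0,-0.1,0,0,0],[0,0,-0.1,0,0,0],[0,0,0,0,0,0]]]'
python3 - <<'E'
from h import *
im=bot.camera("scene")[:,:,::-1]
cv2.imwrite("pics/d.png",cv2.resize(im[200:340,270:430],(640,560)))
E
```

```text
time: 15.28
ee_pos: [0.56, 0.0017, 0.1238]
tcp_rot: [180.0, 0.2, 173.7]
wrist_force: [-12.9, 0.6, 28.0]
opening: 0.0003
grasp_force: 14.3
```

View pics/d.png

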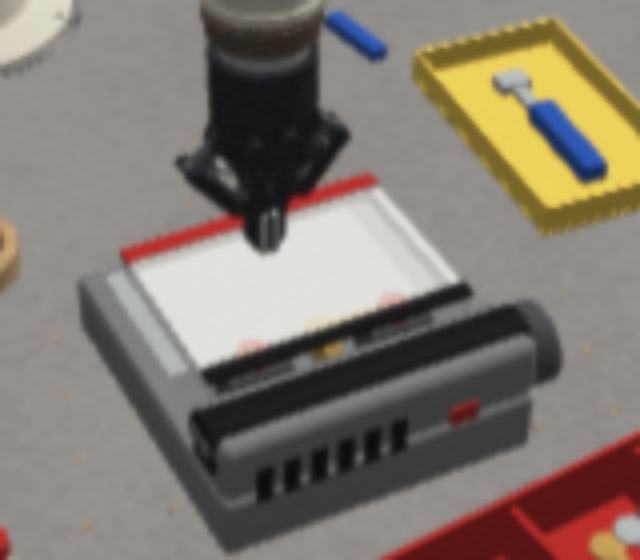

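The guard is fully down: the plate is level and took 28 N with the tip at 105 mm. On to the knob.

```bash
python3 -m crank '[[[0,0,0.5,0,0,0],[0,0,1,0,0,0],[0,0,1,0,0,0],[0,0,1,0,0,0.45],[-0.27,-0.96,1,0,0,0],[-0.27,-0.96,0,0,0,0],[-0.27,-0.96,0,0,0,0],[-0.27,-0.96,0,0,0,0],[-0.27,-0.96,0,0,0,0],[-0.27,-0.96,0,0,0,0],[-0.27,-0.96,0,0,0,0],[-0.27,-0.96,0,0,0,0],[-0.27,-0.96,0,0,0,0],[-0.27,-0.96,0,0,0,0],[-0.27,-0.96,0,0,0,0],[-0.27,-0.96,0,0,0,0],[-0.27,-0.96,0,0,0,0],[-0.27,-0.96,0,0,0,0],[0,-0.96,0,0,0,0],[0,-0.96,0,0,0,0]]]' 0.7; python3 -m crank '[[[0,-0.96,0,0,0,0],[0,-0.96,0,0,0,0],[0,0,0,0,0,0],[0,0,0,0,0,0]]]'; python3 -c "
from workcell import bot;print(bot.get_obs()['q'])"
```

```text
time: 17.0
ee_pos: [0.484, -0.3065, 0.21]
tcp_rot: [-180.0, 0.0, 176.7]
wrist_force: [-0.4, 0.1, -0.2]
opening: 0.0597
grasp_force: 0.0
time: 17.33
ee_pos: [0.484, -0.3445, 0.2094]
tcp_rot: [180.0, -0.0, 176.7]
wrist_force: [1.0, 0.7, -0.3]
opening: 0.0602
grasp_force: 0.0
[-3.54432086e+01  1.04897111e+01  1.16501212e+01  9.12071859e+01
  1.36554564e-03 -3.21196047e+01]
```

```bash
python3 -m crank '[[[0,0,-0.9,0,0,0],[0,0,-0.9,0,0,0],[0,0,-0.9,0,0,0],[0,0,-0.9,0,0,0],[0,0,-0.9,0,0,0],[0,0,-0.5,0,0,0],[0,0,0,0,0,0],[0,0,0,0,0,0]]]'; python3 -m crank '[[[0,0,0,0,0,0],[0,0,0,0,0,0],[0,0,0,0,0,0],[0,0,0,0,0,0],[0,0,0,0,0,0],[0,0,0,0,0,0],[0,0,0,0,0,0],[0,0,0,0,0,0]]]' 0 70; python3 -c "
from workcell import bot;print(bot.get_obs()['torque'])"
```

```text
time: 18.0
ee_pos: [0.4842, -0.3433, 0.1101]
tcp_rot: [180.0, -0.0, 176.8]
wrist_force: [0.6, 0.2, 0.6]
opening: 0.0599
grasp_force: 0.0
time: 18.67
ee_pos: [0.4846, -0.3455, 0.1113]
tcp_rot: [-179.8, 0.1, 176.7]
wrist_force: [-0.9, -7.4, 2.7]
opening: 0.0148
grasp_force: 69.3
[-1.10394935  0.17522973  0.04929318]
```

```bash
python3 -m crank '[[[0,0,0,0,0,-0.5],[0,0,0,0,0,-0.5],[0,0,0,0,0,-0.5],[0,0,0,0,0,-0.5],[0,0,0,0,0,-0.5],[0,0,0,0,0,-0.5],[0,0,0,0,0,-0.5],[0,0,0,0,0,-0.5],[0,0,0,0,0,-0.5],[0,0,0,0,0,-0.5]]]'; python3 -c "
from workcell import bot;o=bot.get_obs();print(o['torque'],o['wrist_force'])"; python3 -m crank '[[[0,0,0,0,0,-0.5],[0,0,0,0,0,-0.5],[0,0,0,0,0,-0.5],[0,0,0,0,0,-0.5],[0,0,0,0,0,-0.5],[0,0,0,0,0,-0.5],[0,0,0,0,0,-0.5],[0,0,0,0,0,-0.5],[0,0,0,0,0,-0.5],[0,0,0,0,0,0]]]'; python3 -c "
from workcell import bot;o=bot.get_obs();print(o['torque'],o['wrist_force'])"
```

```text
time: 19.5
ee_pos: [0.4842, -0.3466, 0.1113]
tcp_rot: [-179.8, 0.2, 142.1]
wrist_force: [-2.6, -13.6, 1.6]
opening: 0.0148
grasp_force: 69.3
[-2.49807793  0.49246558  0.15877347] [ -2.64388948 -13.64344062   1.56632559]
time: 20.33
ee_pos: [0.4834, -0.3474, 0.1113]
tcp_rot: [-179.8, 0.4, 111.1]
wrist_force: [-6.5, -17.6, 2.2]
opening: 0.015
grasp_force: 69.4
[-3.19109408  1.26531359  0.15438752] [ -6.51688093 -17.58158882   2.24553095]
```

```bash
python3 -m crank '[[[0,-0.1,0,0,0,-0.25],[0,-0.1,0,0,0,-0.25],[0,0,0,0,0,-0.2],[0,0,0,0,0,0]]]'; python3 -c "
from workcell import bot;o=bot.get_obs();print(o['torque'],o['wrist_force'])"
```

```text
time: 20.67
ee_pos: [0.4833, -0.3479, 0.1112]
tcp_rot: [-179.9, -0.0, 106.6]
wrist_force: [-8.8, 2.8, 9.2]
opening: 0.015
grasp_force: 71.0
[0.40801374 1.62952687 0.82802798] [-8.83619321  2.83647126  9.15122716]
```

At the stop: the tool has turned 70° and the torque has risen to 0.83 N m. Hold, then open fully; at 85 mm the fingers clear the 66 mm swing of the bar.

```bash
python3 -m crank '[[[0,0,0,0,0,0],[0,0,0,0,0,0],[0,0,0,0,0,0],[0,0,0,0,0,0],[0,0,0,0,0,0],[0,0,0,0,0,0]]]'; python3 -m crank '[[[0,0,0,0,0,0],[0,0,0,0,0,0],[0,0,0,0,0,0],[0,0,0,0,0,0],[0,0,0,0,0,0],[0,0,0,0,0,0],[0,0,0,0,0,0],[0,0,0,0,0,0],[0,0,0,0,0,0],[0,0,0,0,0,0]]]' 1;  python3 -m crank '[[[0,0,0.5,0,0,0],[0,0,1,0,0,0],[0,0,1,0,0,0],[0,0,1,0,0,0],[0,0,1,0,0,0],[0,0,1,0,0,0],[0,0,1,0,0,0],[-0.5,0.5,1,0,0,0],[-1,1,0,0,0,0],[-1,1,0,0,0,0],[-1,1,0,0,0,0],[-1,1,0,0,0,0],[-1,1,0,0,0,0],[-0.5,0.5,0,0,0,0],[0,0,0,0,0,0]]]'
python3 - <<'E'
from h import *
ims=[bot.camera(n)[:,:,::-1] for n in("scene","top")]
cv2.imwrite("pics/f.png",np.hstack([cv2.resize(ims[0][130:370,170:490],(533,400)),cv2.resize(ims[1][205:285,410:460+30],(267,267)) if 0 else cv2.resize(ims[1][205:285,415:468],(265,400))]))
hs=cv2.cvtColor(np.ascontiguousarray(ims[1]),cv2.COLOR_BGR2HSV)
k=mask(hs,(0,0,150),(180,60,255),(440,235,468,262));print(np.argwhere(k).mean(0) if k.any() else None,k.astype(bool).sum())
E
```

```text
time: 21.17
ee_pos: [0.4833, -0.3479, 0.1112]
tcp_rot: [-179.9, 0.0, 106.7]
wrist_force: [-9.2, 1.8, 8.5]
opening: 0.0151
grasp_force: 70.9
time: 22.0
ee_pos: [0.4842, -0.3479, 0.1099]
tcp_rot: [-180.0, 0.0, 106.6]
wrist_force: [-0.6, 0.8, 0.1]
opening: 0.0852
grasp_force: 0.0
time: 23.25
ee_pos: [0.3627, -0.2264, 0.2617]
tcp_rot: [179.9, 0.1, 106.7]
wrist_force: [0.1, 0.5, 0.2]
opening: 0.0859
grasp_force: 0.0
[252.73333333 457.9       ] 30
```

View pics/f.png

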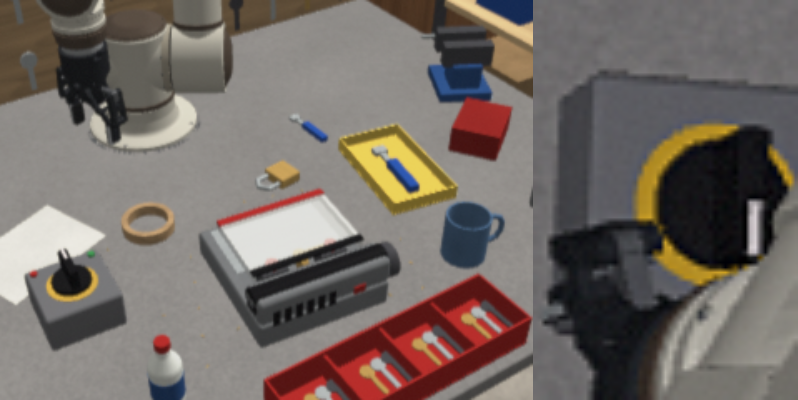

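The knob's mark is back where it started, the guard is down, the spanner is in the tray and the arm is clear. Handing in.

```bash
python3 -c "
from workcell import bot;print(bot.job_done())"
```

```text
the job is handed in; nothing more can be done
None
```

I handed the job in at about 23 s of the 72 s allowed: the spanner is in the tray, the guard is fully down, and the knob was held at its stop for over half a second, then let go and sprang back; the final pictures show the arm clear and nothing else visibly moved, but the hand-in returned no verdict.

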